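Line up the copper blanks and hold the punch in the guide

ROBOT

A 6-joint arm with a two-finger parallel gripper is mounted at the origin on the work surface. World frame = base frame: x ahead of the robot, y to its left, z up, the work surface at z = 0. Lengths are in m, angles in rad, forces in N, time in s.
With the tool pointing down it reaches from about 0.35 to 0.925 m from the base axis. Payload 6.4 kg.
Tool frame: the origin (TCP) lies midway between the tips of the shut fingers; the grasp point (between the pads) lies 19 mm behind it; z points along the fingers, y is the line along which they close (so a half turn about z gives the same grasp; the last joint's range is limited). The gripper opens to 94 mm and grips with 3 to 60 N. Pads are 16 mm wide; open, the fingers measure 119 mm over their backs; the gripper's body (75 mm by 177 mm) begins 78 mm behind the grasp point.
Start: joints at [-1.469, 0.245, 1.558, -0, 1.339, -0.174], TCP at [0.177, -0.625, 0.205] pointing down, gripper open.
Joint ranges: [-3.13, 3.13], [-1.02, 2.26], [0.13, 2.54], [-0.95, 4.09], [0.21, 2.88], [-2.74, 2.74]. Speed limits (rad/s): [2.57, 2.57, 3.14, 3.14, 3.14, 3.14].

INTERFACE

Orientations are given as a rotation vector (axis times angle).
In Python, from station import env gives the robot as it stands.
- The arm moves only by the shell command python3 -m creep 'ROWS' [FORCE]. ROWS is JSON, a list of rows, each a list of 3 entries, a list of its own where there are three numbers: the shift along the world's x, y, z in units of 25 mm (1.0 is 25 mm), then the turn, a rotation vector about the world's x, y, z in units of 6 degrees (1.0 is 6 degrees), then the finger opening in mm, from 0 to 94. In form: [[[x, y, z], [wx, wy, wz], jaw], ...]. A call has 1 to 12 rows; each row is the pose to reach, as a shift and turn from the pose commanded when the call began; what a row does not reach only later rows make up. A row lasts 1/12 s, in which the tool goes at most 41.7 mm and 7.16 degrees, less where a joint would pass 70% of its speed; a pose out of reach is approached as far as the arm can. A call with a gripper value outside its range is refused whole. The fingers move at their own pace and stop on an object; FORCE is the grip in N (left out, the last holds). Time passes only in rows, so rows that repeat a pose let the fingers close. It gives the time, the measured TCP pose, the force, the opening and the grip force at its end, in the units of the state.
- env.get_state(): the state, without advancing time (a new reading comes with each control period).
- env.read_camera(name): name is "side" or "top" or "wrist"; returns a dict with "image" (480x640x3 uint8, red, green, blue), "fx", "fy", "cx", "cy" (pixels), "extrinsics" (4x4, takes a point from camera to world coordinates). Camera axes: x right, y down, z forward; pixel columns grow to the right and rows downward; lengths in m; the calibration is good to about 2 mm. A picture is of the moment at which its call begins. There is no depth.
- env.close_job(): hands the job in; it is judged then, once.
The state is a dict: "t": time; "joint_pos": joint angles; "dq": joint speeds; "joint_torque": joint torques, N m; "tcp_pos": TCP position; "tool_rot": TCP orientation; "contact_force": force on the tool from outside, world axes, zero at the start; "ft_torque": the same for the moment, N m; "opening": finger opening in m; "gripper_force": force on a finger pad.
Only numpy, scipy, OpenCV 4.12 (cv2) and the standard library are available. Lean on these libraries where they do the work, as an engineer would, in place of code of your own. Each camera call takes 0.05 s, during which the arm holds its last target. There are 200 camera calls.

TASK

Push the three copper blanks along the jig's channel towards the brass bridge until they form a straight, closed-up row against the stop, one of them under the bridge. Then draw the red-topped punch out of the stand and lower it upright through the middle of the hole in the bridge, without the punch ever touching the jig or the blanks, until its tip is about 8 mm above the copper. Finish while still holding the punch there, centred, upright and still, and leave everything else where it is.

Things in the scene. Friction and masses are not known exactly. Their poses are not given: they have to be found in the camera images.
- jig: wooden jig fixed to the table, board 110 (x) x 300 (y) x 15 mm; origin at the centre of its underside, at table height, z up. A channel 50 mm wide for the blanks runs along y on its top (floor 15 mm above the table) between two dark rails at x = -29 and +29 mm, 8 mm wide, 6 mm high; open at the -y end, closed by a stop at the +y end, where a brass bridge spans it
- guide_hole (a point): centre of the round vertical through-hole (26 mm diameter, 14 mm deep) in the brass bridge, at its mouth in the bridge's top, 57 mm above the table; jig's axes; at jig x = 0, y = +103 mm. The bridge measures 96 (x) x 50 (y) mm, y = 78 to 128 mm in the jig, underside 43 mm above the table, legs outside the rails. Blanks pass beneath it (copper tops 25 mm above the table)
- stop_face (a point): middle of the inner face of the dark wooden stop, at channel-floor height (15 mm above the table), at jig x = 0, y = +125 mm; jig's axes. The stop is 12 mm high. Three blanks closed up against it end at jig y = -7 mm, the first of them centred under the guide hole
- blank_1: copper blank, a square plate 44 x 44 x 10 mm, about 170 g, loose and flat in the jig's channel; origin at the centre of its underside, z up, sides along its x and y. The three blanks are alike and any order will do
- blank_2: copper blank, a square plate 44 x 44 x 10 mm, about 170 g, loose and flat in the jig's channel; origin at the centre of its underside, z up, sides along its x and y. The three blanks are alike and any order will do
- blank_3: copper blank, a square plate 44 x 44 x 10 mm, about 170 g, loose and flat in the jig's channel; origin at the centre of its underside, z up, sides along its x and y. The three blanks are alike and any order will do
- punch: red-topped punch to be used: round dark steel rod 12 mm in diameter, 140 mm long, about 120 g, its top 16 mm red, ending below in a flat 10 mm tip; origin at the centre of the tip (lower end), z up along the rod. It stands loose and upright in one of the stand's three holes, its tip 15 mm above the table, 110 mm of it showing above the stand
- punch_tip (a point): centre of the red-topped punch's lower end (same point as its origin)
- punch_top (a point): centre of the red-topped punch's upper end, 140 mm above the tip
- stand: dark wooden punch stand fixed to the table, 60 (x) x 190 (y) x 45 mm high; origin under its centre. Three blind holes 14 mm in diameter, 30 mm deep, at y = -60, 0 and +60 mm, each with one punch; which punch is in which hole varies
- punch_green: green-topped steel punch, a bystander: same shape and size as the red-topped one, standing in the stand; origin at the centre of its tip (lower end), z up along the punch
- punch_blue: blue-topped steel punch, a bystander: same shape and size as the red-topped one, standing in the stand; origin at the centre of its tip (lower end), z up along the punch
- hammer: hammer lying on the table, bystander; about 300 mm long
- pitch_bowl: dark steel bowl 110 mm across, 50 mm high, bystander; origin under its centre
- jar: amber glass jar 60 mm across, 75 mm high, bystander; origin under its centre
- tape: yellow ring 90 mm across, 20 mm high, bystander; origin under its centre
- offcut: copper bar offcut 80 x 50 x 12 mm lying flat on the bare table (not one of the blanks), bystander; origin under its centre
There are look-alikes about, which are no part of the job. Leave any black or pink look-alike of the blank_3 alone. What is shaped like the blank_2 but turquoise is not meant.

How it is judged:
By the outcome, as a careful person would: the job done as asked, in the order asked, and still so for the second after the job is handed in, while the arm keeps its last pose, push and grip.
It also fails if it takes over 61 s, if anything falls off the work surface, if the arm or the gripper's body presses on something with over 40 N, if the wrist force passes 120 N, or if a joint passes its speed limit or range.

## Working session

There is one attempt and no reset: what is moved stays moved. The work goes in short steps, Python scripts to look and compute and a shell command to move; the robot and the scene stay as the last step left them, time stands still between calls to the robot, and variables do not carry over. Pictures are saved under pics/ and viewed, at most 10 in all, crops included, and the job is handed in when it is done.

```bash
ls; mkdir -p pics; python3 - <<'E'
from station import env
import cv2
for n in("top","side"):
    c=env.read_camera(n); cv2.imwrite(f"pics/{n}0.png",c["image"][...,::-1]); print(n,c["fx"],c["cx"],c["cy"],c["extrinsics"].round(4).tolist())
s=env.get_state(); print(s)
E
```

```text
pics
top 480.9718235594339 321.8313483438818 238.7527364169312 [[0.0248, -0.9817, 0.1887, 0.3039], [-0.9993, -0.0297, -0.0229, 0.0051], [0.0281, -0.188, -0.9818, 1.3063], [0.0, 0.0, 0.0, 1.0]]
side 470.433378645384 320.56109195799314 236.28485031037496 [[-0.9008, -0.2473, 0.3569, 0.145], [-0.4341, 0.5271, -0.7305, 0.7753], [-0.0075, -0.813, -0.5822, 0.735], [0.0, 0.0, 0.0, 1.0]]
{'t': 0.1, 'joint_pos': array([-1.46913518e+00,  2.45733039e-01,  1.55889020e+00, -5.78475313e-06,
        1.33868004e+00, -1.74103139e-01]), 'dq': array([-0.00057014, -0.00118842, -0.00366013,  0.00102732,  0.00082124,
        0.00082337]), 'joint_torque': array([-3.10248779e-04, -4.16916096e+01, -3.15525770e+01,  6.85958262e-02,
        3.10097588e-02, -6.41361976e-05]), 'tcp_pos': array([ 0.17693035, -0.62489749,  0.20446373]), 'tool_rot': array([-3.11008299e+00, -4.31565380e-01, -8.84225849e-05]), 'contact_force': array([ 0.01979889,  0.9872418 , -0.67143879]), 'ft_torque': array([ 0.008548  , -0.04337991, -0.00803848]), 'gripper_force': 0.0, 'opening': 0.09371625136249544}
```

View pics/top0.png

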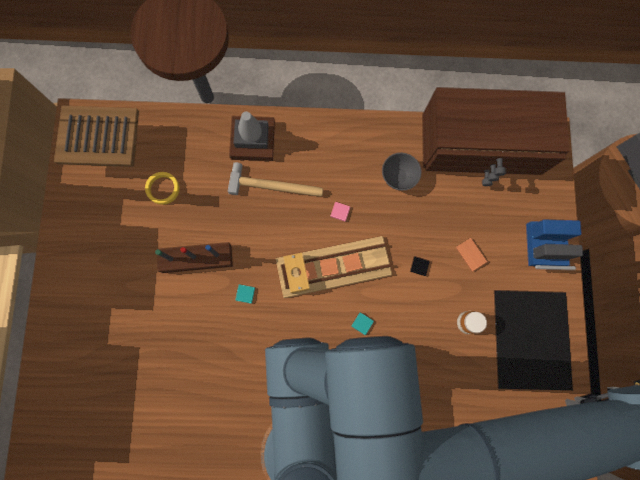

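View pics/side0.png

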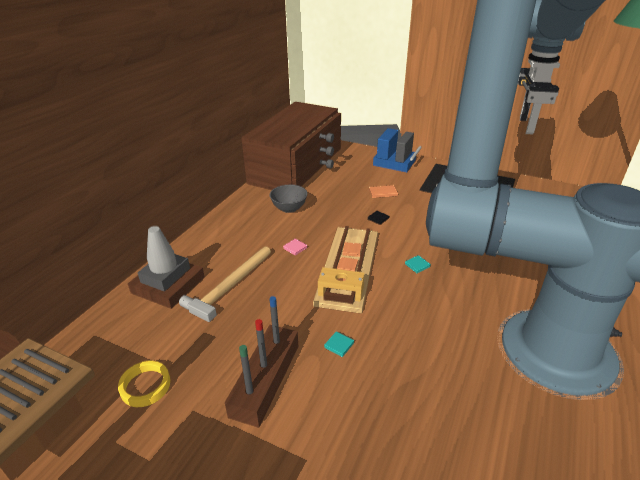

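Top view: jig at (335,267) with the bridge at its left end (295,272). Copper pieces show in the channel near (308,270), (330,267) and (352,263). The stand is at (195,257), with green (160,253), red (183,250) and blue (208,247) tops.
Possible mix-ups: 
- Blanks: copper in the channel, versus the offcut (471,255), pink (341,212), black (420,266) and turquoise (245,294) and (362,323).
- Punch: red (183,250), versus green (160,253) and blue (208,247).

I choose the three copper pieces in the channel and the red-topped punch, and check both in a close crop.

```bash
cat > h.py <<'E'
import numpy as np, cv2
from station import env
class Cam:
    def __init__(s,n):
        c=env.read_camera(n); s.im=c["image"]; s.E=np.array(c["extrinsics"]); s.c=c
        s.hsv=cv2.cvtColor(s.im,cv2.COLOR_RGB2HSV)
    def ray(s,u,v):
        c=s.c; d=s.E[:3,:3]@np.array([(u-c["cx"])/c["fx"],(v-c["cy"])/c["fy"],1]); return s.E[:3,3],d/np.linalg.norm(d)
    def plane(s,u,v,z):
        o,d=s.ray(u,v); return o+d*(z-o[2])/d[2]
    def proj(s,p):
        q=s.E[:3,:3].T@(np.array(p)-s.E[:3,3]); c=s.c; return np.array([c["fx"]*q[0]/q[2]+c["cx"],c["fy"]*q[1]/q[2]+c["cy"]])
    def blobs(s,lo,hi,box,amin=8):
        m=cv2.inRange(s.hsv,np.array(lo),np.array(hi)); k=np.zeros_like(m); x0,y0,x1,y1=box; k[y0:y1,x0:x1]=m[y0:y1,x0:x1]
        n,l,st,ce=cv2.connectedComponentsWithStats(k)
        return [(st[i,4],ce[i].round(2),st[i,:4],l==i) for i in range(1,n) if st[i,4]>=amin]
def cross(r1,r2):
    (o1,d1),(o2,d2)=r1,r2
    t=np.linalg.lstsq(np.c_[d1,-d2],o2-o1,rcond=None)[0]; a=o1+t[0]*d1;b=o2+t[1]*d2
    return (a+b)/2,np.linalg.norm(a-b)
E
python3 - <<'E'
from h import *
t=Cam("top"); s=Cam("side")
a=cv2.resize(t.im[225:305,150:400],None,fx=3.2,fy=3.2,interpolation=cv2.INTER_CUBIC)
b=cv2.resize(s.im[220:420,220:400],None,fx=1.7,fy=1.7,interpolation=cv2.INTER_CUBIC)
w=np.zeros((600,800,3),np.uint8); w[:256,:800]=a; w[258:258+b.shape[0],:b.shape[1]]=b
cv2.imwrite("pics/crop1.png",w[...,::-1])
for p in [(295,272),(330,267),(352,263),(20+300,240)]: print(p,t.hsv[p[1],p[0]])
for n,c,bx in(("top",t,(140,230,240,275)),("side",s,(220,280,300,420))):
  for nm,lo,hi in(("red",(0,150,90),(5,255,255)),("red2",(172,150,90),(180,255,255)),("green",(55,80,40),(90,255,255)),("blue",(100,120,60),(125,255,255))):
    for q in c.blobs(lo,hi,bx,4): print(n,nm,q[0],q[1],q[2])
for q in t.blobs((18,150,120),(26,255,255),(270,235,400,300),20): print("brass?",q[:3])
for q in t.blobs((3,120,120),(11,255,255),(270,235,400,300),8): print("cop",q[:3])
E
```

```text
(295, 272) [ 17 115 189]
(330, 267) [ 11 152 200]
(352, 263) [ 10 149 202]
(320, 240) [ 12 151 159]
top red 27 [182.56 249.3 ] [180 247   6   6]
top green 22 [158.36 252.14] [156 250   6   5]
top blue 20 [207.95 247.25] [206 245   5   5]
side red 74 [258.53 324.58] [255 319   8  12]
side green 73 [243.03 350.58] [240 345   7  12]
side blue 55 [272.55 301.44] [270 297   6  10]
brass? (np.int32(495), array([295.78, 272.51]), array([284, 253,  25,  40], dtype=int32))
cop (np.int32(255), array([351.91, 262.07]), array([343, 253,  19,  20], dtype=int32))
cop (np.int32(260), array([328.48, 266.5 ]), array([320, 258,  18,  18], dtype=int32))
cop (np.int32(136), array([310.65, 270.38]), array([306, 262,  11,  17], dtype=int32))
```

View pics/crop1.png

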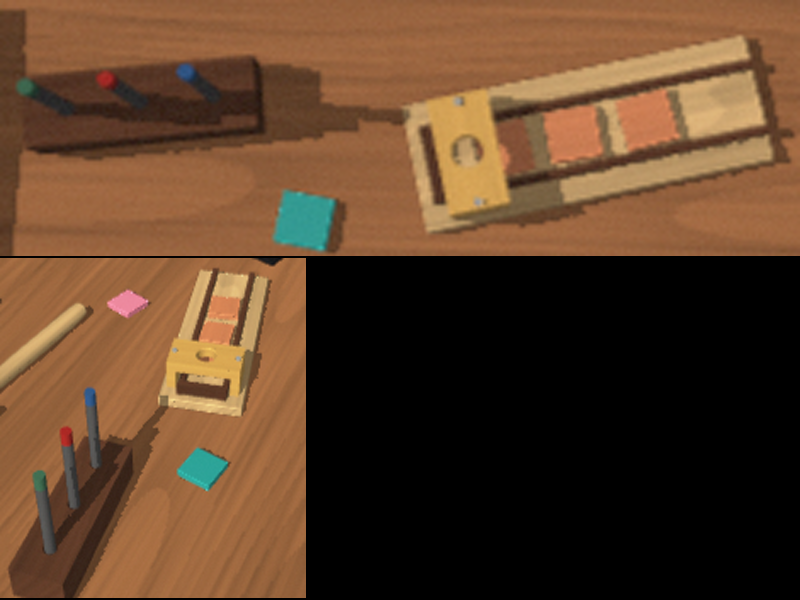

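The crop confirms it: red punch in the middle hole, three copper blanks in the channel (the first partly shaded under the bridge), and the turquoise plate on the table. Next I measure the jig and stand poses.

```bash
python3 - <<'E'
from h import *
t=Cam("top"); s=Cam("side")
# jig board: light wood + brass, hull
m=cv2.inRange(t.hsv,np.array((13,60,130)),np.array((26,255,255)))
k=np.zeros_like(m);k[230:302,272:400]=m[230:302,272:400]
k=cv2.morphologyEx(k,cv2.MORPH_OPEN,np.ones((2,2)))
n,l,st,ce=cv2.connectedComponentsWithStats(k)
print([x.tolist() for x in st[1:] if x[4]>40])
big=np.isin(l,[i for i in range(1,n) if st[i,4]>40]); v,u=np.nonzero(big)
P=np.array([t.plane(a,b,.015)[:2] for a,b in zip(u,v)])
r=cv2.minAreaRect((P*1000).astype(np.float32)); print("jig rect",r)
# bridge
b=t.blobs((18,150,120),(26,255,255),(270,235,400,300),200)[0]
mm=cv2.morphologyEx(b[3].astype(np.uint8),cv2.MORPH_CLOSE,np.ones((3,3)));v,u=np.nonzero(mm)
P=np.array([t.plane(a,c,.057)[:2] for a,c in zip(u,v)]); print("bridge",cv2.minAreaRect((P*1000).astype(np.float32)))
# punches : z .155 top; red part centre
for nm,ut,us in(("red",(182.56,249.3),(258.53,324.58)),("green",(158.36,252.14),(243.03,350.58)),("blue",(207.95,247.25),(272.55,301.44))):
    print(nm,cross(t.ray(*ut),s.ray(*us)),t.plane(*ut,.150),s.plane(*us,.147))
for q in t.blobs((3,100,80),(12,255,255),(300,245,370,285),8):
    w=cv2.minAreaRect((np.array([t.plane(a,c,.025)[:2] for c,a in zip(*np.nonzero(q[3]))])*1000).astype(np.float32)); print("cop",t.plane(*q[1],.025),w)
for q in s.blobs((3,100,120),(12,255,255),(325,235,370,275),30): print("sc",q[:3],s.plane(*q[1],.025))
E
```

```text
[[277, 237, 108, 63, 1666], [359, 248, 31, 22, 470], [337, 257, 10, 18, 100], [326, 269, 67, 20, 517]]
jig rect ((477.68267822265625, -59.168609619140625), (117.87223052978516, 302.976806640625), 13.964822769165039)
bridge ((452.4453125, 41.90823745727539), (97.17568969726562, 48.771018981933594), 13.439430236816406)
red (array([0.48986967, 0.31489578, 0.14662199]), np.float64(0.0013214761145873678)) [0.48994632 0.31427542 0.15      ] [0.48896058 0.31507664 0.147     ]
green (array([0.48212519, 0.37315449, 0.14535437]), np.float64(0.00024466872189305675)) [0.48129856 0.37162635 0.15      ] [0.48131091 0.3743011  0.147     ]
blue (array([0.49733063, 0.25450905, 0.14552522]), np.float64(0.00042063026285015523)) [0.49678283 0.25363234 0.15      ] [0.49623043 0.25577955 0.147     ]
cop [ 5.26692478e-01 -9.36873482e-05  2.50000000e-02] ((524.2645263671875, -11.097965240478516), (16.437129974365234, 89.29977416992188), 1.711326241493225)
cop [ 0.48215404 -0.07975203  0.025     ] ((484.4182434082031, -89.66084289550781), (64.10783386230469, 145.46560668945312), 13.375358581542969)
cop [0.46229782 0.00334577 0.025     ] ((462.9712219238281, 3.7925586700439453), (44.43801498413086, 24.670984268188477), 15.540719985961914)
cop [ 0.43453975 -0.14256448  0.025     ] ((434.44964599609375, -139.17398071289062), (8.028877258300781, 29.64456558227539), 1.57856285572052)
sc (np.int32(213), array([351.64, 249.  ]), array([343, 242,  18,  14], dtype=int32)) [ 0.48633098 -0.09941094  0.025     ]
sc (np.int32(210), array([347.26, 263.47]), array([337, 257,  21,  14], dtype=int32)) [ 0.47369169 -0.0419253   0.025     ]
```

```bash
python3 -m creep '[[[1,1.5,0],[0,0,1],12],[[2,3,0],[0,0,2],12],[[3,4.5,0],[0,0,3],12],[[4,6,0],[0,0,4.2],12],[[5,7.4,0],[0,0,5.4],12],[[6,8.9,0],[0,0,6.6],12],[[7,10.4,0],[0,0,7.8],12],[[8,11.9,0],[0,0,9],12],[[9,13.4,0],[0,0,10.2],12],[[10,14.9,0],[0,0,11.4],12],[[11,16.4,0],[0,0,12.6],12],[[12,17.7,0],[0,0,13.7],12]]' 30
python3 -m creep '[[[0.9,1.28,0],[0,0,0.95],12],[[0.9,1.28,0],[0,0,0.95],12],[[0.9,1.28,0],[0,0,0.95],12],[[0.9,1.28,0],[0,0,0.95],12]]'
python3 - <<'E'
from h import *
w=Cam("wrist"); cv2.imwrite("pics/wr1.png",w.im[...,::-1]); print(w.c["fx"],w.E.round(3).tolist()); print(env.get_state())
jc=np.array([.4768,-.0582]);R=np.array([[.9715,-.2368],[.2368,.9715]])
for p in [(0,103,57),(-29,-150,21),(29,-150,21),(-29,78,21),(29,78,21),(0,125,27)]:
    x=jc+R@np.array(p[:2])/1000; print(p,w.proj([*x,p[2]/1000]).round(1))
E
```

```text
t: 1.3
tcp_pos: [0.4575, -0.2091, 0.2057]
tool_rot: [2.053, 2.377, 0.0]
contact_force: [0.7, -0.7, -0.3]
opening: 0.0174
gripper_force: 0.0
t: 1.63
tcp_pos: [0.4791, -0.1792, 0.2054]
tool_rot: [1.941, 2.47, -0.001]
contact_force: [-1.0, -0.1, -0.2]
opening: 0.0122
gripper_force: 0.0
335.2162656074023 [[0.972, 0.23, 0.058, 0.463], [0.237, -0.942, -0.237, -0.11], [-0.0, 0.244, -0.97, 0.385], [0.0, 0.0, 0.0, 1.0]]
{'t': 1.6833, 'joint_pos': array([-5.80990599e-01, -8.38930758e-02,  1.90752294e+00, -3.23730696e-04,
        1.31809316e+00, -8.18522680e-01]), 'dq': array([-0.01877051, -0.00267235,  0.00061975,  0.00197601, -0.00010825,
       -0.00202518]), 'joint_torque': array([ 8.58828742e-01, -2.77471018e+01, -3.12178910e+01,  6.14057458e-02,
        6.95599406e-02,  6.29927254e-04]), 'tcp_pos': array([ 0.47882877, -0.1797949 ,  0.20540884]), 'tool_rot': array([-1.94241703e+00, -2.46900234e+00,  5.08052098e-04]), 'contact_force': array([-0.57587126, -0.0496925 , -0.56954162]), 'ft_torque': array([-0.08916672, -0.09793989,  0.03823194]), 'gripper_force': 0.0, 'opening': 0.011992812724386003}
(0, 103, 57) [352.  -32.6]
(-29, -150, 21) [318.4 245.6]
(29, -150, 21) [369.8 245.6]
(-29, 78, 21) [318.   17.6]
(29, 78, 21) [378.2  17.6]
(0, 125, 27) [349.6 -43.2]
```

View pics/wr1.png

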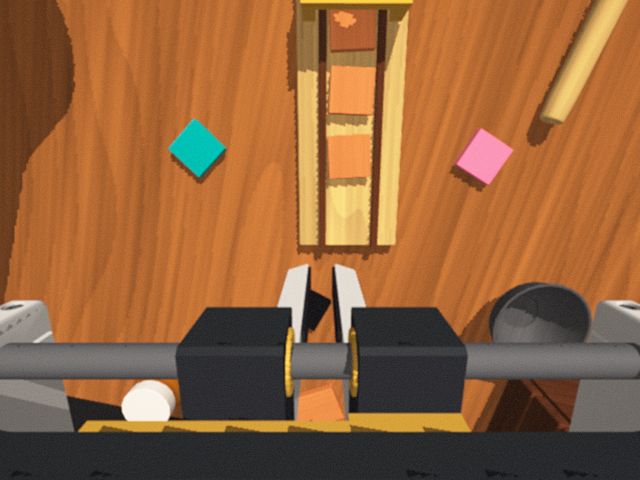

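The wrist view shows the jig channel with dark rails at u≈322 and 376. Blanks are at (349,156), (352,90) and (352,30, in the bridge's shade); the jig's open end is at v≈245. I'll refine the jig pose from the rails.

```bash
cat > jig.py <<'E'
from h import *
def rails(w,u0=295,u1=412,v0=12,v1=240,z=.021):
    V=w.hsv[...,2].astype(int); L=[];Rr=[]
    for v in range(v0,v1,4):
        row=V[v,u0:u1]; k=np.nonzero(row<95)[0]+u0
        g=np.split(k,np.nonzero(np.diff(k)>1)[0]+1); g=[x for x in g if 3<=len(x)<=12]
        if len(g)==2: L.append(w.plane(g[0].mean(),v,z)[:2]);Rr.append(w.plane(g[1].mean(),v,z)[:2])
    return np.array(L),np.array(Rr)
E
python3 - <<'E'
from jig import *
w=Cam("wrist"); L,R=rails(w); print(len(L))
for A in(L,R):
    vx,vy,x,y=cv2.fitLine((A*1000).astype(np.float32),cv2.DIST_HUBER,0,.01,.01).ravel(); s=np.sign(vy); print(np.degrees(np.arctan2(-vx*s,vy*s)),x,y)
print("sep",np.linalg.norm((L-R),axis=1).round(4)[::8])
M=(L+R)/2; vx,vy,x,y=cv2.fitLine((M*1000).astype(np.float32),cv2.DIST_HUBER,0,.01,.01).ravel(); s=np.sign(vy);d=np.array([vx,vy])*s;print("mid",d,x,y)
for q in w.blobs((4,130,80),(13,255,255),(318,8,386,240),100): print(q[:3],w.plane(*q[1],.025))
print(w.plane(348,246,.015), w.plane(355,3,.057), w.plane(372,3,.057))
hs=w.hsv[225:255:3,350].tolist();print(hs)
E
```

```text
13
12.816759 438.06668 -5.0683403
13.411271 494.04156 8.521717
sep [0.0575 0.0578]
mid [-0.22506022  0.97434485] 465.5678 3.738356
(np.int32(1874), array([352.36,  29.72]), array([329,   9,  47,  43], dtype=int32)) [0.46498805 0.00664535 0.025     ]
(np.int32(4753), array([349.14, 139.38]), array([318,  60,  68, 180], dtype=int32)) [ 0.48783039 -0.09189997  0.025     ]
[ 0.51731451 -0.20543801  0.015     ] [0.46169466 0.01657156 0.057     ] [0.47589176 0.02001207 0.057     ]
[[19, 142, 230], [19, 135, 233], [19, 135, 233], [19, 136, 232], [20, 143, 233], [20, 136, 235], [18, 139, 229], [9, 174, 101], [14, 186, 111], [12, 183, 117]]
```

```bash
python3 - <<'E'
from jig import *
w=Cam("wrist");t=Cam("top"); s=Cam("side"); p=env.get_state()["tcp_pos"]; print(p,w.proj(p))
for a in((351.91,262.07),(328.48,266.5)): print("top",t.plane(*a,.025))
for a in((349,156.5),(352.2,90)): print("wr",w.plane(*a,.025))
# hole seen from side: brass mask hole
m=cv2.inRange(s.hsv,np.array((18,120,60)),np.array((26,255,255)))
print(s.hsv[270:286,342].tolist())
# gripper finger rows: bright low-sat
g=w.hsv[268:285:4,275:370]; 
for r in g:
    k=np.nonzero((r[:,1]<60)&(r[:,2]>100))[0]+275; print([(x[0],x[-1]) for x in np.split(k,np.nonzero(np.diff(k)>1)[0]+1) if len(x)])
E
```

```text
[ 0.47872703 -0.18016465  0.20543009] [320.25482389 279.76038663]
top [ 0.48865137 -0.10739978  0.025     ]
top [ 0.47483458 -0.04454079  0.025     ]
wr [ 0.49202333 -0.10889412  0.025     ]
wr [ 0.47866948 -0.04563764  0.025     ]
[[25, 133, 254], [25, 131, 254], [26, 133, 254], [28, 114, 255], [26, 131, 254], [26, 129, 254], [26, 127, 254], [25, 132, 254], [14, 149, 216], [11, 149, 187], [14, 150, 212], [22, 141, 250], [25, 134, 253], [25, 134, 253], [26, 131, 254], [27, 126, 254]]
[(np.int64(293), np.int64(308)), (np.int64(335), np.int64(349))]
[(np.int64(287), np.int64(307)), (np.int64(335), np.int64(355))]
[(np.int64(286), np.int64(307)), (np.int64(336), np.int64(356))]
[(np.int64(285), np.int64(306)), (np.int64(336), np.int64(357))]
[(np.int64(284), np.int64(306)), (np.int64(336), np.int64(358))]
```

```bash
python3 -m creep '[[[0.5,0.6,-0.5],[0,0,0],12],[[0.91,1.13,-1.5],[0,0,0],12],[[0.91,1.13,-3],[0,0,0],12],[[0.91,1.13,-4.5],[0,0,0],12],[[0.91,1.13,-5.8],[0,0,0],12],[[0.91,1.13,-6.6],[0,0,0],12],[[0.91,1.13,-7.0],[0,0,0],12],[[0.91,1.13,-7.2],[0,0,0],12],[[0.91,1.13,-7.2],[0,0,0],12]]'
python3 - <<'E'
from h import *
w=Cam("wrist"); cv2.imwrite("pics/wr2.png",w.im[:360,120:520,::-1])
E
```

```text
t: 2.63
tcp_pos: [0.5018, -0.1513, 0.0252]
tool_rot: [-1.941, -2.469, 0.0]
contact_force: [-0.1, 0.7, -0.2]
opening: 0.0121
gripper_force: 0.0
```

View pics/wr2.png

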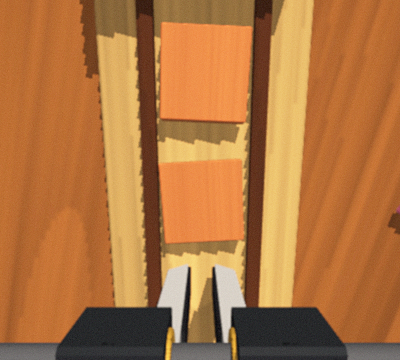

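Both visible blanks are in the channel at crop (200,200) and (205,72). The fingers (mid u≈200) sit between the rails (mid u≈203), about 15 mm behind the rear blank. I'll lower and push.

```bash
python3 -m creep '[[[0.06,0.01,-0.12],[0,0,0],12],[[0.06,0.01,-0.24],[0,0,0],12],[[0.03,0.15,-0.24],[0,0,0],12],[[-0.01,0.3,-0.24],[0,0,0],12],[[-0.06,0.5,-0.24],[0,0,0],12],[[-0.1,0.7,-0.24],[0,0,0],12],[[-0.15,0.9,-0.24],[0,0,0],12],[[-0.2,1.1,-0.24],[0,0,0],12],[[-0.25,1.3,-0.24],[0,0,0],12],[[-0.29,1.5,-0.24],[0,0,0],12],[[-0.34,1.7,-0.24],[0,0,0],12],[[-0.39,1.9,-0.24],[0,0,0],12]]'
python3 - <<'E'
from h import *
w=Cam("wrist"); cv2.imwrite("pics/wr3.png",w.im[:360,120:520,::-1])
E
```

```text
t: 3.68
tcp_pos: [0.4925, -0.1032, 0.0197]
tool_rot: [1.94, 2.47, -0.0]
contact_force: [0.2, -2.7, -0.2]
opening: 0.0125
gripper_force: 1.8
```

View pics/wr3.png

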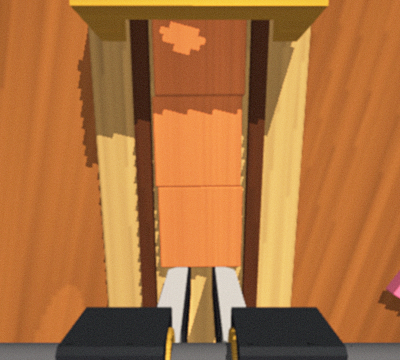

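The three blanks now form one closed row: fingers at crop v≈267, joints at v≈186 and 95. I'll keep pushing to the stop.

```bash
python3 -m creep '[[[-0.05,0.2,0],[0,0,0],12],[[-0.09,0.4,0],[0,0,0],12],[[-0.14,0.6,0],[0,0,0],12],[[-0.18,0.75,0],[0,0,0],12],[[-0.21,0.88,0],[0,0,0],12],[[-0.23,0.98,0],[0,0,0],12],[[-0.24,1.02,0],[0,0,0],12],[[-0.25,1.06,0],[0,0,0],12]]'
python3 -m creep '[[[-0.01,0.04,0],[0,0,0],12],[[-0.02,0.08,0],[0,0,0],12]]'
```

```text
t: 4.4
tcp_pos: [0.486, -0.0767, 0.0195]
tool_rot: [1.94, 2.471, -0.0]
contact_force: [0.7, -1.9, 0.5]
opening: 0.0121
gripper_force: 1.5
t: 4.57
tcp_pos: [0.4856, -0.0748, 0.0195]
tool_rot: [1.941, 2.47, 0.0]
contact_force: [0.1, -3.2, 0.7]
opening: 0.0122
gripper_force: 1.5
```

```bash
python3 -m creep '[[[-0.01,0.05,0],[0,0,0],12],[[-0.02,0.1,0],[0,0,0],12],[[-0.03,0.13,0],[0,0,0],12]]'
python3 -m creep '[[[-0.01,0.03,0],[0,0,0],12],[[-0.01,0.06,0],[0,0,0],12]]'
python3 -m creep '[[[-0.01,0.03,0],[0,0,0],12],[[-0.01,0.06,0],[0,0,0],12]]'
```

```text
t: 4.82
tcp_pos: [0.4859, -0.0743, 0.0202]
tool_rot: [1.935, 2.468, -0.005]
contact_force: [0.5, -14.7, -0.8]
opening: 0.0116
gripper_force: 7.1
t: 4.98
tcp_pos: [0.4864, -0.074, 0.0207]
tool_rot: [1.932, 2.466, -0.006]
contact_force: [1.9, -18.2, -1.0]
opening: 0.0116
gripper_force: 9.1
t: 5.15
tcp_pos: [0.487, -0.0738, 0.0212]
tool_rot: [1.93, 2.464, -0.008]
contact_force: [1.6, -22.2, -0.1]
opening: 0.0125
gripper_force: 11.1
```

Force rose to 22 N with the TCP at jig y≈-16 mm (expected -15), so the row is at the stop. Back off, lift and check.

```bash
python3 -m creep '[[[0.03,-0.15,0],[0,0,0],12],[[0.06,-0.3,0],[0,0,0],12],[[0.14,-0.6,0],[0,0,0],12],[[0.18,-0.8,0],[0,0,0],12],[[0.18,-0.8,1],[0,0,0],12],[[0.18,-0.8,2.5],[0,0,0],12],[[0.18,-0.8,4],[0,0,0],12],[[0.18,-0.8,5.5],[0,0,0],12],[[0.18,-0.8,7],[0,0,0],12],[[0.18,-0.8,8],[0,0,0],40],[[0.18,-0.8,8],[0,0,0],40]]'
python3 - <<'E'
from h import *
w=Cam("wrist"); a=w.im[0:270,200:500]; a=cv2.resize(a,None,fx=2,fy=2,interpolation=cv2.INTER_CUBIC); cv2.imwrite("pics/wr4.png",a[...,::-1])
E
```

```text
t: 6.07
tcp_pos: [0.4917, -0.0896, 0.2259]
tool_rot: [1.934, 2.463, 0.005]
contact_force: [0.7, -0.4, 0.4]
opening: 0.0221
gripper_force: 0.0
```

View pics/wr4.png

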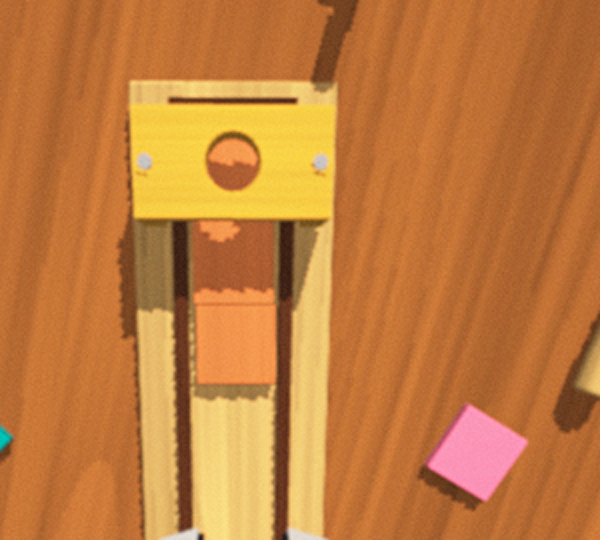

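The row is closed and straight, its rear edge at crop v≈384, and copper shows through the hole at crop (233,161). Now I measure the hole and row end by wrist camera.

```bash
cat > hole.py <<'E'
from h import *
def hole(w,u,v,r=16):
    # pixels in the brass plate that are not brass-yellow near (u,v)
    u,v=int(u),int(v); roi=w.hsv[v-r:v+r,u-r:u+r]
    m=((roi[...,0]<17)|(roi[...,2]<130)).astype(np.uint8)
    n,l,st,ce=cv2.connectedComponentsWithStats(m); i=1+np.argmax(st[1:,4])
    c=max(cv2.findContours((l==i).astype(np.uint8),cv2.RETR_EXTERNAL,cv2.CHAIN_APPROX_NONE)[0],key=len)
    e=cv2.fitEllipse(cv2.convexHull(c)) ; return (e[0][0]+u-r,e[0][1]+v-r),e[1],st[i]
E
python3 - <<'E'
from hole import *
w=Cam("wrist"); c,ax,st=hole(w,316,80); print(c,ax,st,w.plane(*c,.057))
s=Cam("side"); t=Cam("top")
print("row end",w.plane(318,192,.025),"rails end")
print("top",hole(t,295,272,7)); c,ax,st=hole(t,295,272,7); print(t.plane(*c,.057))
c,ax,st=hole(s,340,278,10); print("side",c,ax,st,s.plane(*c,.057)); print(env.get_state()["tcp_pos"],env.get_state()["tool_rot"])
E
```

```text
(317.9983730316162, 81.72359657287598) (26.3870906829834, 28.362457275390625) [  5   4  27  28 595] [0.45672536 0.04172556 0.057     ]
row end [ 0.48212516 -0.06379516  0.025     ] rails end
top ((295.59801292419434, 272.1764531135559), (9.219447135925293, 9.811514854431152), array([ 3,  3, 10, 10, 77], dtype=int32))
[0.45321554 0.04211993 0.057     ]
side (340.0830993652344, 278.92764472961426) (2.4663608074188232, 6.072104454040527) [ 7 10  7  3 15] [0.45195745 0.05127657 0.057     ]
[ 0.48766166 -0.08804387  0.21739878] [-1.93828469e+00 -2.46765642e+00  1.13726258e-03]
```

```bash
python3 -m creep '[[[0,1,0],[0,0,0],40],[[0,2.5,0],[0,0,0],40],[[0,4,0],[0,0,0],40],[[0,5.5,0],[0,0,0],40],[[0,7,0],[0,0,0],40],[[0,8.5,0],[0,0,0],40],[[0,10,0],[0,0,0],40],[[0,11,0],[0,0,0],40],[[0,12,0],[0,0,0],40],[[0,12,0],[0,0,0],40],[[0,12,0],[0,0,0],40],[[0,12,0],[0,0,0],40]]'
python3 - <<'E'
from h import *
w=Cam("wrist"); cv2.imwrite("pics/wr5.png",w.im[...,::-1])
st=env.get_state(); print(st["tcp_pos"],st["joint_pos"],w.proj([.4899,.3147,.155]))
for nm,lo,hi in(("red",(0,150,90),(5,255,255)),("red",(172,150,90),(180,255,255)),("green",(55,80,40),(80,255,255)),("blue",(100,120,60),(125,255,255))):
    for q in w.blobs(lo,hi,(150,0,500,400),25): print(nm,q[0],q[1],q[2],w.plane(*q[1],.147))
E
```

```text
t: 7.27
tcp_pos: [0.488, 0.2108, 0.2178]
tool_rot: [-1.94, -2.469, 0.004]
contact_force: [-0.1, -0.0, 0.3]
opening: 0.0396
gripper_force: 0.0
[0.48827719 0.21048221 0.21821961] [ 1.93729692e-01 -4.34568141e-02  1.84521755e+00 -2.14366604e-04
  1.34211510e+00 -4.44160253e-02] [359.61822107 106.98833982]
red 315 [361.44 109.48] [352  99  20  22] [0.49216761 0.31455579 0.147     ]
green 439 [374.03  13.48] [364   0  21  29] [0.48438654 0.37409416 0.147     ]
blue 245 [349.41 195.34] [341 187  18  18] [0.4994916 0.2540996 0.147    ]
```

View pics/wr5.png

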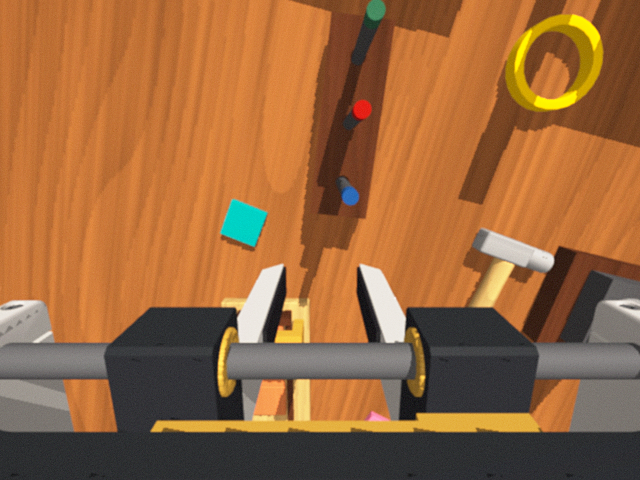

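Wrist view: red top at (361,109), blue at (349,195), green at (374,13), in the stand's order. The red position from three cameras agrees within 2 mm at about (0.491, 0.3147). Move over it and down.

```bash
python3 -m creep '[[[0.05,1.4,0],[0,0,0],40],[[0.1,2.8,0],[0,0,0],40],[[0.12,4.17,0],[0,0,0],40],[[0.12,4.17,0],[0,0,0],40],[[0.12,4.17,-1],[0,0,0],40],[[0.12,4.17,-2],[0,0,0],40],[[0.12,4.17,-3],[0,0,0],40],[[0.12,4.17,-4],[0,0,0],40],[[0.12,4.17,-4.67],[0,0,0],40],[[0.12,4.17,-4.67],[0,0,0],40],[[0.12,4.17,-4.67],[0,0,0],40]]'
python3 - <<'E'
from h import *
w=Cam("wrist"); print(env.get_state()["tcp_pos"],w.proj([.491,.3147,.155]))
g=w.hsv[272:300:6,200:440]
for r in g:
    k=np.nonzero((r[:,1]<60)&(r[:,2]>100))[0]+200; print([(x[0],x[-1]) for x in np.split(k,np.nonzero(np.diff(k)>1)[0]+1) if len(x)])
for q in w.blobs((0,150,60),(5,255,255),(250,150,400,420),25)+w.blobs((172,150,60),(180,255,255),(250,150,400,420),25): print(q[:3])
cv2.imwrite("pics/wr6.png",w.im[180:440,200:440,::-1])
E
```

```text
t: 8.23
tcp_pos: [0.4915, 0.3142, 0.102]
tool_rot: [-1.942, -2.468, 0.003]
contact_force: [0.8, 0.3, 0.1]
opening: 0.0401
gripper_force: 0.0
[0.49246147 0.31483581 0.10342196] [318.87450202 325.31135323]
[(np.int64(261), np.int64(281)), (np.int64(322), np.int64(324)), (np.int64(361), np.int64(381))]
[(np.int64(258), np.int64(279)), (np.int64(323), np.int64(323)), (np.int64(326), np.int64(326)), (np.int64(363), np.int64(384))]
[(np.int64(255), np.int64(277)), (np.int64(365), np.int64(387))]
[(np.int64(252), np.int64(275)), (np.int64(323), np.int64(323)), (np.int64(325), np.int64(325)), (np.int64(367), np.int64(390))]
[(np.int64(249), np.int64(273)), (np.int64(322), np.int64(324)), (np.int64(327), np.int64(327)), (np.int64(369), np.int64(394))]
(np.int32(1067), array([320.33, 320.82]), array([305, 299,  31,  43], dtype=int32))
```

View pics/wr6.png

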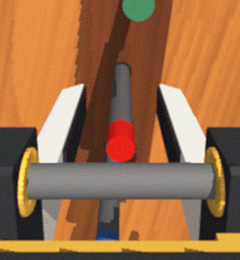

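The red punch top at (320,321) is centred between the fingers (mid u≈321). Close.

```bash
python3 -m creep '[[[0,0,0],[0,0,0],25],[[0,0,0],[0,0,0],14],[[0,0,0],[0,0,0],10],[[0,0,0],[0,0,0],5],[[0,0,0],[0,0,0],5],[[0,0,0],[0,0,0],5],[[0,0,0],[0,0,0],5]]' 30
```

```text
t: 8.87
tcp_pos: [0.4917, 0.3158, 0.1033]
tool_rot: [-1.94, -2.471, 0.0]
contact_force: [-1.4, -0.7, 4.4]
opening: 0.0111
gripper_force: 30.0
```

```bash
python3 -m creep '[[[0,0,0.2],[0,0,0],5],[[0,0,0.5],[0,0,0],5],[[0,0,0.9],[0,0,0],5],[[0,0,1.4],[0,0,0],5],[[0,0,2],[0,0,0],5],[[0,0,2.7],[0,0,0],5],[[0,0,3.4],[0,0,0],5],[[0,0,4],[0,0,0],5],[[0,0,4.3],[0,0,0],5],[[0,0,4.5],[0,0,0],5],[[0,0,4.5],[0,0,0],5]]'
python3 - <<'E'
from h import *
t=Cam("top");s=Cam("side"); p=env.get_state(); print(p["tcp_pos"],p["tool_rot"],p["opening"],p["gripper_force"],p["contact_force"])
b=p["tcp_pos"]; print("exp tip side px",s.proj(b-[0,0,-.019-.0+.105+.0]),"top",t.proj(b-[0,0,.086]))
a=s.im[200:400,160:360]; a=cv2.resize(a,None,fx=3,fy=3,interpolation=cv2.INTER_CUBIC); cv2.imwrite("pics/s7.png",a[...,::-1])
E
```

```text
t: 9.78
tcp_pos: [0.4923, 0.3159, 0.2167]
tool_rot: [1.94, 2.47, 0.003]
contact_force: [-0.0, -0.1, -1.9]
opening: 0.0111
gripper_force: 30.0
[0.4913776  0.31552111 0.21456206] [-1.94025814e+00 -2.47012422e+00  1.46234088e-03] 0.011203018856373356 29.998692870140076 [ 0.1431488   0.30996508 -2.21744305]
exp tip side px [258.09815553 331.82305313] top [184.32731242 250.16106411]
```

View pics/s7.png

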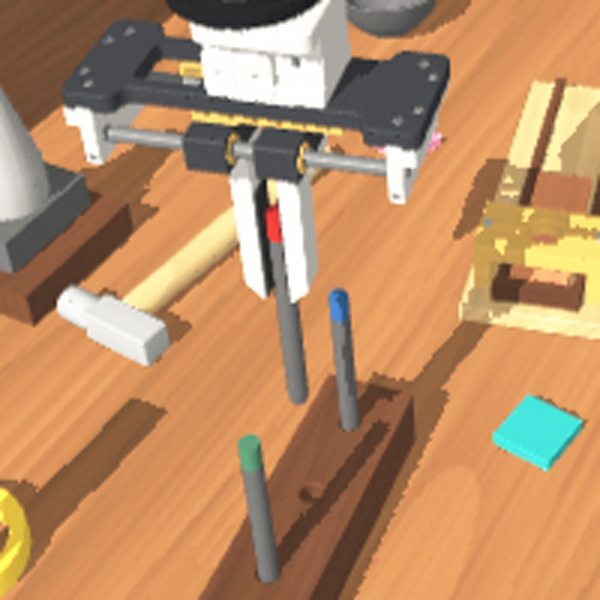

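Punch held, tip clear of the stand, and looking upright in the side view (tip at about (259,334) full frame). Lift over the blue punch and go to the hole, stopping above the bridge.

```bash
python3 -m creep '[[[0,0,0.8],[0,0,0],5],[[0,0,1.8],[0,0,0],5],[[0,0,2.8],[0,0,0],5],[[0,0,2.8],[0,0,0],5],[[-0.1,-1,2.8],[0,0,0],5],[[-0.25,-2,2.8],[0,0,0],5],[[-0.4,-3.1,2.8],[0,0,0],5],[[-0.55,-4.2,2.8],[0,0,0],5],[[-0.7,-5.3,2.8],[0,0,0],5],[[-0.85,-6.4,2.8],[0,0,0],5],[[-1,-7.4,2.8],[0,0,0],5],[[-1,-7.4,2.8],[0,0,0],5]]'
python3 -m creep '[[[-0.1,-0.8,0],[0,0,0],5],[[-0.2,-1.6,0],[0,0,0],5],[[-0.3,-2.4,0],[0,0,0],5],[[-0.4,-3.1,0],[0,0,0],5],[[-0.44,-3.5,0],[0,0,0],5],[[-0.44,-3.55,0],[0,0,0],5],[[-0.44,-3.55,-1],[0,0,0],5],[[-0.44,-3.55,-2],[0,0,0],5],[[-0.44,-3.55,-3],[0,0,0],5],[[-0.44,-3.55,-3.8],[0,0,0],5],[[-0.44,-3.55,-3.8],[0,0,0],5],[[-0.44,-3.55,-3.8],[0,0,0],5]]'
python3 - <<'E'
from h import *
w=Cam("wrist");s=Cam("side"); p=env.get_state()["tcp_pos"]; print(p,env.get_state()["tool_rot"])
print("wrist hole,tip proj",w.proj([.4555,.0418,.057]),w.proj(p-[0,0,.086]),"side",s.proj([.4555,.0418,.057]),s.proj(p-[0,0,.086]),s.proj(p))
a=cv2.resize(w.im[200:400,220:420],(400,400),interpolation=cv2.INTER_CUBIC); b=cv2.resize(s.im[180:330,270:420],(400,400),interpolation=cv2.INTER_CUBIC)
cv2.imwrite("pics/m8.png",np.hstack([a,b])[...,::-1])
E
```

```text
t: 10.88
tcp_pos: [0.4657, 0.1276, 0.283]
tool_rot: [-1.945, -2.466, 0.005]
contact_force: [-0.9, -1.5, -1.3]
opening: 0.0112
gripper_force: 30.0
t: 11.88
tcp_pos: [0.455, 0.0428, 0.1891]
tool_rot: [-1.938, -2.469, 0.002]
contact_force: [0.0, -0.1, -0.8]
opening: 0.0111
gripper_force: 30.0
[0.45670161 0.04228221 0.19160665] [1.93873186e+00 2.46973796e+00 1.94092672e-03]
wrist hole,tip proj [321.16358564 229.72349762] [322.60674058 242.8896363 ] side [340.34659699 275.93997216] [340.12916257 258.6760069 ] [340.83233924 225.68789459]
```

View pics/m8.png

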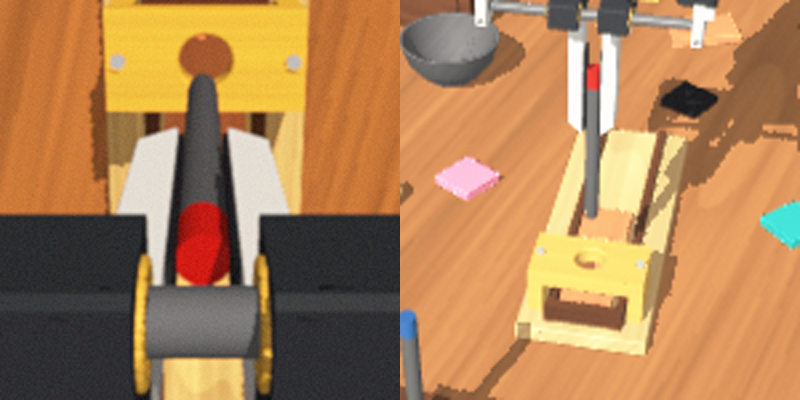

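Wrist crop: hole at full-frame (323,228), tip just in front of it at v≈238. Side crop: rod tip (342,261), hole (341,277). I'll compute the rod axis and the hole by triangulating from the same two views.

```bash
cat > axis.py <<'E'
from hole import *
def center(cam,rows,u0,u1,vmax,smax,edges=False):
    out=[]
    for v in rows:
        r=cam.hsv[v,u0:u1]; k=np.nonzero((r[:,2]<vmax)&(r[:,1]<smax))[0]+u0
        if not len(k): continue
        g=max(np.split(k,np.nonzero(np.diff(k)>1)[0]+1),key=len)
        if len(g)>=3: out.append((g.mean(),v,len(g)))
    return np.array(out)
def line(pts):
    a=np.polyfit(pts[:,1],pts[:,0],1); r=np.polyval(a,pts[:,1])-pts[:,0]; k=abs(r)<1.0
    return np.polyfit(pts[k,1],pts[k,0],1)
def axis3(w,lw,vw,s,ls,vs):
    n=[]
    for c,l,(a,b) in((w,lw,vw),(s,ls,vs)):
        m=np.cross(c.ray(np.polyval(l,a),a)[1],c.ray(np.polyval(l,b),b)[1]); n.append(m/np.linalg.norm(m))
    d=np.cross(*n); d/=d[2]; A=np.array([n[0],n[1],[0,0,1]]); p=np.linalg.solve(A,[n[0]@w.E[:3,3],n[1]@s.E[:3,3],.057]); return p,d
E
python3 - <<'E'
from axis import *
w=Cam("wrist");s=Cam("side"); p=env.get_state()["tcp_pos"];print(p)
cw=center(w,range(240,302,3),306,338,130,90); cs=center(s,range(214,266,2),333,350,150,90)
print(cw.round(1).tolist()); print(cs.round(1).tolist())
for c,(u,v) in((w,(341,240)),(s,(341,277))): print(c.hsv[v-14:v+6:2,u].tolist())
h=hole(w,323,228,14); print(h, w.plane(*h[0],.057))
E
```

```text
[0.45691027 0.04201842 0.19200407]
[[321.0, 240.0, 9.0], [321.0, 243.0, 11.0], [321.0, 246.0, 13.0], [321.0, 249.0, 13.0], [321.0, 252.0, 13.0], [321.0, 255.0, 15.0], [321.0, 258.0, 15.0], [321.0, 261.0, 17.0], [321.0, 264.0, 17.0], [320.5, 267.0, 18.0], [319.5, 270.0, 22.0], [319.5, 273.0, 22.0], [321.0, 276.0, 27.0], [321.0, 279.0, 27.0], [321.5, 282.0, 28.0], [321.0, 285.0, 29.0], [321.0, 288.0, 29.0], [321.5, 291.0, 30.0], [321.0, 294.0, 31.0], [321.0, 297.0, 31.0], [312.0, 300.0, 13.0]]
[[341.0, 214.0, 7.0], [341.0, 216.0, 7.0], [341.0, 218.0, 7.0], [341.0, 220.0, 7.0], [341.0, 222.0, 7.0], [341.0, 224.0, 7.0], [341.0, 226.0, 7.0], [341.5, 228.0, 6.0], [342.0, 230.0, 5.0], [342.0, 232.0, 5.0], [342.0, 234.0, 5.0], [342.0, 236.0, 5.0], [341.5, 238.0, 6.0], [341.5, 240.0, 6.0], [341.5, 242.0, 6.0], [341.5, 244.0, 6.0], [341.0, 246.0, 5.0], [341.0, 248.0, 5.0], [341.0, 250.0, 5.0], [341.0, 252.0, 5.0], [341.0, 254.0, 5.0], [341.0, 256.0, 5.0], [341.0, 258.0, 5.0], [341.0, 260.0, 3.0]]
[[23, 176, 247], [23, 186, 245], [22, 187, 246], [22, 191, 244], [22, 188, 243], [22, 188, 244], [22, 190, 244], [21, 192, 243], [22, 193, 244], [22, 189, 243]]
[[16, 129, 253], [16, 128, 253], [15, 128, 253], [21, 130, 254], [25, 131, 253], [28, 116, 255], [26, 130, 254], [25, 132, 253], [10, 146, 189], [23, 139, 250]]
((320.6866817474365, 228.07402992248535), (24.781246185302734, 27.199647903442383), array([  0,   1,  25,  27, 503], dtype=int32)) [0.4571589  0.04207821 0.057     ]
```

```bash
python3 - <<'E'
from axis import *
w=Cam("wrist");s=Cam("side"); p=env.get_state()["tcp_pos"];print(p)
def dump(c,v0,v1,u0,u1,ch):
    for v in range(v0,v1): print(v,c.hsv[v,u0:u1,ch].tolist())
print("wrist hue u303-343"); 
for v in range(214,244,2):
    r=w.hsv[v,300:346]; k=np.nonzero((r[:,0]<18)|(r[:,2]<170))[0]+300; print(v,k[0] if len(k) else None,k[-1] if len(k) else None, len(k))
# brass plate edges / board edges near the hole row
for v in (220,228,240):
    r=w.hsv[v,250:400]; k=np.nonzero((abs(r[:,0].astype(int)-23)<4)&(r[:,1]>150)&(r[:,2]>150))[0]+250; print("plate",v,k[0],k[-1],(k[0]+k[-1])/2)
print("side hue"); dump(s,270,285,326,358,0)
print("side val rod"); dump(s,240,264,334,350,2)
E
```

```text
[0.45660601 0.04194311 0.1915843 ]
wrist hue u303-343
214 None None 0
216 313 327 15
218 311 329 19
220 309 331 23
222 308 332 25
224 307 333 27
226 307 333 27
228 307 332 26
230 308 332 25
232 309 332 24
234 311 330 20
236 314 326 13
238 317 325 9
240 316 326 11
242 315 327 13
plate 220 270 369 319.5
plate 228 271 369 320.0
plate 240 271 368 319.5
side hue
270 [25, 25, 25, 25, 25, 25, 25, 25, 25, 25, 25, 25, 26, 25, 26, 26, 25, 24, 24, 24, 23, 27, 21, 18, 21, 18, 21, 20, 16, 15, 16, 11]
271 [25, 25, 25, 25, 25, 25, 25, 25, 25, 25, 25, 25, 25, 25, 25, 25, 25, 25, 25, 25, 25, 25, 25, 25, 25, 24, 24, 23, 23, 19, 19, 16]
272 [25, 25, 25, 25, 25, 25, 25, 25, 25, 25, 25, 25, 25, 25, 25, 26, 26, 26, 25, 25, 25, 25, 25, 25, 25, 25, 25, 25, 25, 25, 25, 25]
273 [25, 25, 25, 25, 25, 25, 25, 25, 25, 25, 25, 24, 26, 27, 27, 28, 28, 29, 27, 26, 23, 25, 25, 24, 24, 25, 25, 25, 25, 25, 25, 25]
274 [25, 25, 25, 25, 25, 25, 25, 25, 25, 25, 24, 23, 23, 24, 25, 26, 26, 26, 27, 28, 26, 25, 25, 25, 25, 25, 25, 25, 25, 24, 24, 24]
275 [26, 26, 26, 25, 25, 25, 25, 25, 25, 24, 20, 20, 22, 24, 24, 25, 26, 26
[... 2600 characters left out ...]
52, 252, 253, 253, 253]
256 [252, 249, 180, 137, 125, 127, 132, 125, 114, 94, 233, 252, 253, 253, 253, 253]
257 [252, 242, 150, 135, 126, 127, 131, 124, 112, 96, 234, 252, 253, 253, 253, 253]
258 [251, 236, 148, 134, 127, 127, 130, 124, 114, 93, 242, 250, 253, 254, 253, 253]
259 [250, 182, 140, 133, 121, 147, 130, 121, 109, 100, 253, 253, 253, 253, 253, 253]
260 [250, 154, 136, 131, 159, 229, 145, 128, 135, 191, 253, 253, 253, 253, 253, 253]
261 [235, 149, 136, 128, 224, 253, 219, 205, 227, 253, 253, 253, 253, 253, 253, 253]
262 [182, 140, 137, 114, 242, 253, 253, 253, 253, 254, 253, 253, 253, 253, 253, 253]
263 [153, 138, 138, 106, 253, 253, 253, 253, 254, 253, 253, 253, 253, 253, 253, 252]
```

I count 11 pictures viewed, one over the limit of 10, so I'll view no more and check by numbers only. Both views say the rod is about 1 mm too far along +x of the jig. I'll correct that and come down to just above the bridge.

```bash
python3 -m creep '[[[-0.04,-0.01,-0.3],[0,0,0],5],[[-0.04,-0.01,-0.7],[0,0,0],5],[[-0.04,-0.01,-1.1],[0,0,0],5],[[-0.04,-0.01,-1.4],[0,0,0],5],[[-0.04,-0.01,-1.4],[0,0,0],5],[[-0.04,-0.01,-1.4],[0,0,0],5],[[-0.04,-0.01,-1.4],[0,0,0],5],[[-0.04,-0.01,-1.4],[0,0,0],5]]'
cat > chk.py <<'E'
from axis import *
def sub(row,i0,i1,lo,hi):  # sub-pixel dark span of a value row
    x=(np.array(row[i0:i1],float)-lo)/(hi-lo); return x
w=Cam("wrist");s=Cam("side"); st=env.get_state(); p=st["tcp_pos"]; print(p,st["tool_rot"],st["contact_force"])
print("cx",w.c["cx"],"tip proj w",w.proj(p-[0,0,.0883]),"s",s.proj(p-[0,0,.0883]),"tcp s",s.proj(p))
for v in range(int(w.proj(p-[0,0,.12])[1])-16,int(w.proj(p-[0,0,.12])[1])+26,2):
    r=w.hsv[v,280:362]; b=(abs(r[:,0].astype(int)-23)<5)&(r[:,1]>140)&(r[:,2]>150); k=np.nonzero(~b)[0]+280; k=k[(k>294)&(k<346)]
    d=np.nonzero((r[:,1]<90)&(r[:,2]<130))[0]+280
    print(v,(k[0],k[-1],(k[0]+k[-1])/2) if len(k) else None,(d[0],d[-1],(d[0]+d[-1])/2,len(d)) if len(d) else None)
c0=s.proj(p-[0,0,.02]); c1=s.proj(p-[0,0,.0883])
for v in range(int(c0[1]),int(c1[1])+4,2):
    u=int(round(c0[0])); r=s.hsv[v,u-8:u+9].astype(int); d=np.nonzero((r[:,1]<110)&(r[:,2]<165))[0]+u-8; print("s",v,(d[0],d[-1],(d[0]+d[-1])/2) if len(d) else None, r[3:14,2].tolist())
E
python3 chk.py
```

```text
t: 12.85
tcp_pos: [0.4551, 0.0416, 0.1556]
tool_rot: [1.94, 2.47, 0.001]
contact_force: [0.2, 0.4, -1.3]
opening: 0.0111
gripper_force: 30.0
[0.4551134  0.04163728 0.15569576] [1.94004488e+00 2.46993164e+00 7.23785800e-04] [ 0.13732381 -0.44456296 -2.55023496]
cx 321.0358017254139 tip proj w [320.35550778 240.11317976] s [340.6176482  272.33664275] tcp s [341.34988276 239.89653641]
215 None None
217 None None
219 None None
221 None None
223 (np.int64(316), np.int64(327), np.float64(321.5)) None
225 (np.int64(313), np.int64(332), np.float64(322.5)) None
227 (np.int64(311), np.int64(334), np.float64(322.5)) None
229 (np.int64(310), np.int64(335), np.float64(322.5)) None
231 (np.int64(309), np.int64(336), np.float64(322.5)) None
233 (np.int64(308), np.int64(337), np.float64(322.5)) None
235 (np.int64(308), np.int64(337), np.float64(322.5)) None
237 (np.int64(308), np.int64(336), np.float64(322.0)) (np.int64(321), np.int64(322), np.float64(321.5), 2)
239 (np.int64(308), np.int64(336), np.float64(322.0)) (np.int64(317), np.int64(325), np.float64(321.0), 9)
241 (np.int64(309), np.int64(336
[... 1758 characters left out ...]
np.float64(342.0)) [134, 104, 252, 212, 135, 130, 121, 105, 98, 251, 252]
s 265 (np.int64(340), np.int64(344), np.float64(342.0)) [116, 237, 252, 213, 133, 131, 121, 105, 132, 251, 252]
s 267 (np.int64(340), np.int64(344), np.float64(342.0)) [151, 251, 254, 221, 135, 129, 120, 104, 132, 251, 252]
s 269 (np.int64(340), np.int64(344), np.float64(342.0)) [253, 253, 253, 216, 133, 128, 120, 102, 144, 253, 254]
s 271 (np.int64(340), np.int64(344), np.float64(342.0)) [252, 253, 253, 214, 132, 126, 119, 100, 117, 185, 190]
s 273 (np.int64(341), np.int64(343), np.float64(342.0)) [252, 252, 253, 249, 174, 135, 125, 103, 168, 187, 185]
s 275 None [229, 229, 243, 249, 252, 253, 254, 229, 221, 252, 254]
```

```bash
python3 - <<'E'
from axis import *
w=Cam("wrist"); p=env.get_state()["tcp_pos"]; print(p)
yj=np.array([-.232,.973]);xj=np.array([.973,.232])
for v in (236,237,238):
    a=w.plane(321,v,.0674)[:2]-p[:2]; print("tip far edge rel TCP jig x,y",v,(a@xj*1e3).round(2),(a@yj*1e3).round(2))
# hole ellipse from rim boundary, brass mask, excluding the rod rows
pts=[]
g=w.hsv.astype(int); b=(abs(g[...,0]-23)<5)&(g[...,1]>140)&(g[...,2]>150)
for v in range(223,246):
    k=np.nonzero(~b[v,295:350])[0]+295
    if len(k): pts+= [(k[0]-.5,v),(k[-1]+.5,v)]
P=np.array([w.plane(*q,.057)[:2] for q in pts])*1e3
A=np.c_[2*P,np.ones(len(P))]; x=np.linalg.lstsq(A,(P**2).sum(1),rcond=None)[0]; r=np.sqrt(x[2]+x[0]**2+x[1]**2)
h=x[:2]/1e3; print("hole",h,"r mm",r,"rel TCP jig",(h-p[:2])@xj*1e3,(h-p[:2])@yj*1e3)
print(w.hsv[228:250,321].tolist())
E
```

```text
[0.45505925 0.04164817 0.15564748]
tip far edge rel TCP jig x,y 236 0.56 3.48
tip far edge rel TCP jig x,y 237 0.57 2.63
tip far edge rel TCP jig x,y 238 0.57 1.78
hole [0.45653238 0.04311362] r mm 12.744122671847007 rel TCP jig 1.7733396477039627 1.0841222132902544
[[10, 173, 165], [10, 182, 165], [10, 183, 160], [11, 185, 164], [9, 179, 167], [11, 176, 165], [10, 183, 166], [11, 175, 165], [10, 148, 140], [9, 66, 100], [143, 12, 84], [169, 24, 84], [17, 23, 78], [9, 21, 84], [15, 19, 81], [10, 18, 83], [70, 10, 79], [26, 26, 79], [24, 16, 79], [0, 3, 81], [165, 24, 85], [15, 24, 86]]
```

```bash
python3 -m creep '[[[0.02,0.05,0],[0,0,0],5],[[0.02,0.1,0],[0,0,0],5],[[0.02,0.1,0],[0,0,0],5],[[0.02,0.1,0],[0,0,0],5],[[0.02,0.1,0],[0,0,0],5]]'
cat > fit.py <<'E'
from axis import *
w=Cam("wrist"); s=Cam("side"); p=env.get_state()["tcp_pos"]; print(p)
yj=np.array([-.232,.973]);xj=np.array([.973,.232]); J=lambda a:(np.array([(a-p[:2])@xj,(a-p[:2])@yj])*1e3).round(2)
zt=p[2]-.0883
c=w.proj([p[0],p[1]+.001,.057]).astype(int); g=w.hsv.astype(int); b=(abs(g[...,0]-23)<5)&(g[...,1]>140)&(g[...,2]>150)
pts=[]
for v in range(c[1]-20,c[1]+8):
    k=np.nonzero(~b[v,c[0]-25:c[0]+26])[0]+c[0]-25
    if 8<len(k)<40: pts+=[(k[0]-.5,v),(k[-1]+.5,v)]
P=np.array([w.plane(*q,.057)[:2] for q in pts])*1e3
x=np.linalg.lstsq(np.c_[2*P,np.ones(len(P))],(P**2).sum(1),rcond=None)[0]; print("hole J",J(x[:2]/1e3),"r",np.sqrt(x[2]+x[0]**2+x[1]**2).round(2))
for z in (.057,zt):
    q=w.proj([*p[:2],z]); print("axis px",z.__round__(4),q.round(1))
col=g[:,321]; v=[v for v in range(c[1]-16,c[1]+20) if col[v,1]<90 and col[v,2]<130]; print("tip far edge v",v[0] if v else None,"J",J(w.plane(321,v[0]-.4,zt)[:2]) if v else None)
q=w.blobs((0,150,60),(5,255,255),(250,250,400,420),50)+w.blobs((172,150,60),(180,255,255),(250,250,400,420),50)
q=max(q,key=lambda a:a[0]); ys,xs=np.nonzero(q[3]); print("red px",q[:3],"near edge J at top z",J(w.plane(q[1][0],ys.max()+.5,zt+.14)[:2]), "widest row", [(int(y),int((ys==y).sum())) for y in range(ys.min(),ys.max()+1,4)])
E
python3 fit.py
```

```text
t: 13.42
tcp_pos: [0.4552, 0.0442, 0.1552]
tool_rot: [-1.94, -2.471, 0.0]
contact_force: [-0.3, -0.1, -2.0]
opening: 0.0113
gripper_force: 30.0
[0.4552247  0.04418127 0.15516923]
hole J [ 0.98 -1.69] r 12.84
axis px 0.057 [320.5 237.2]
axis px 0.0669 [320.4 240.2]
tip far edge v 237 J [0.44 3.07]
red px (np.int32(950), array([320.71, 321.53]), array([307, 301,  28,  42], dtype=int32)) near edge J at top z [ 0.38 -8.29] widest row [(301, 7), (305, 21), (309, 24), (313, 25), (317, 23), (321, 25), (325, 28), (329, 26), (333, 28), (337, 21), (341, 10)]
```

In the same frame the rod is centred on the hole within 0.6 mm, and its top and tip offsets agree, so it is upright. Descend.

```bash
python3 -m creep '[[[0.02,0.01,-0.1],[0,0,0],5],[[0.02,0.01,-0.25],[0,0,0],5],[[0.02,0.01,-0.4],[0,0,0],5],[[0.02,0.01,-0.55],[0,0,0],5],[[0.02,0.01,-0.7],[0,0,0],5],[[0.02,0.01,-0.85],[0,0,0],5],[[0.02,0.01,-1.0],[0,0,0],5],[[0.02,0.01,-1.1],[0,0,0],5],[[0.02,0.01,-1.2],[0,0,0],5],[[0.02,0.01,-1.3],[0,0,0],5],[[0.02,0.01,-1.34],[0,0,0],5],[[0.02,0.01,-1.34],[0,0,0],5]]'
cat > fin.py <<'E'
from axis import *
w=Cam("wrist"); s=Cam("side"); st=env.get_state(); p=st["tcp_pos"]; print(p,st["tool_rot"],np.abs(st["dq"]).max(),st["contact_force"])
c=w.proj([*p[:2],.057]).astype(int); g=w.hsv.astype(int); b=(abs(g[...,0]-23)<5)&(g[...,1]>140)&(g[...,2]>150)
for v in range(c[1]-18,c[1]+20,2):
    k=np.nonzero(~b[v,c[0]-30:c[0]+31])[0]+c[0]-30; d=np.nonzero((g[v,c[0]-30:c[0]+31,1]<90)&(g[v,c[0]-30:c[0]+31,2]<130))[0]+c[0]-30
    print(v,(k[0],k[-1],len(k)) if len(k) else None,(d[0],d[-1],len(d)) if len(d) else None)
pts=[]
for v in range(c[1]-20,c[1]+3):
    k=np.nonzero(~b[v,c[0]-25:c[0]+26])[0]+c[0]-25
    if 8<len(k)<45: pts+=[(k[0]-.5,v),(k[-1]+.5,v)]
yj=np.array([-.232,.973]);xj=np.array([.973,.232]); J=lambda a:(np.array([(a-p[:2])@xj,(a-p[:2])@yj])*1e3).round(2)
P=np.array([w.plane(*q,.057)[:2] for q in pts])*1e3
x=np.linalg.lstsq(np.c_[2*P,np.ones(len(P))],(P**2).sum(1),rcond=None)[0]; print("hole J",J(x[:2]/1e3),"r",np.sqrt(x[2]+x[0]**2+x[1]**2).round(2))
u=int(round(s.proj([*p[:2],.057])[0]))+1; print("side proj: mouth",s.proj([*p[:2],.057]).round(1),"underside",s.proj([*p[:2],.043]).round(1),"tip",s.proj([*p[:2],p[2]-.0883]).round(1))
for v in range(268,304,2): print(v,[tuple(x) for x in s.hsv[v,u-4:u+5:2].tolist()])
E
python3 fin.py
```

```text
t: 14.52
tcp_pos: [0.4556, 0.0445, 0.1214]
tool_rot: [-1.94, -2.47, 0.0]
contact_force: [0.0, 0.7, -0.7]
opening: 0.0116
gripper_force: 30.0
[0.4558455  0.04443539 0.12181889] [1.94046859e+00 2.47045075e+00 1.61190875e-04] 0.005155171137114207 [-0.42041854 -0.75041459 -0.37138212]
230 None None
232 None None
234 None None
236 (np.int64(315), np.int64(327), 13) None
238 (np.int64(311), np.int64(331), 21) (np.int64(319), np.int64(323), 5)
240 (np.int64(308), np.int64(333), 26) (np.int64(317), np.int64(325), 9)
242 (np.int64(307), np.int64(335), 29) (np.int64(316), np.int64(326), 11)
244 (np.int64(306), np.int64(337), 32) (np.int64(315), np.int64(327), 13)
246 (np.int64(305), np.int64(337), 33) (np.int64(315), np.int64(327), 13)
248 (np.int64(305), np.int64(338), 34) (np.int64(314), np.int64(327), 14)
250 (np.int64(305), np.int64(338), 34) (np.int64(314), np.int64(328), 15)
252 (np.int64(305), np.int64(337), 33) (np.int64(314), np.int64(328), 15)
254 (np.int64(306), np.int64(338), 33) (np.int64(314), np.int64(328), 15)
256 (np.int64(307), np.int64(336), 30) (np.int64(314), np.int64(328)
[... 1272 characters left out ...]
53), (25, 133, 253)]
288 [(24, 134, 253), (23, 140, 251), (24, 136, 253), (25, 135, 253), (24, 136, 253)]
290 [(14, 135, 251), (14, 135, 251), (14, 135, 251), (14, 138, 250), (13, 148, 226)]
292 [(14, 137, 250), (13, 138, 249), (14, 136, 250), (14, 136, 249), (13, 135, 249)]
294 [(10, 145, 134), (10, 145, 134), (11, 144, 142), (11, 146, 150), (11, 148, 221)]
296 [(11, 137, 121), (11, 135, 123), (11, 142, 126), (10, 137, 123), (10, 141, 125)]
298 [(10, 135, 125), (10, 137, 121), (11, 142, 120), (11, 144, 122), (11, 140, 122)]
300 [(10, 140, 122), (10, 140, 122), (10, 139, 125), (10, 142, 124), (10, 141, 125)]
302 [(22, 100, 247), (19, 113, 237), (16, 124, 200), (15, 125, 184), (14, 130, 165)]
```

Punch is in the hole, centred within 0.4 mm of the same-frame hole fit, with the tip at z≈33 mm and upright. Hold briefly, confirm, and hand in.

```bash
python3 -m creep '[[[0,0,0],[0,0,0],5],[[0,0,0],[0,0,0],5],[[0,0,0],[0,0,0],5],[[0,0,0],[0,0,0],5],[[0,0,0],[0,0,0],5]]' && python3 -c "
from station import env
print(env.get_state()['tcp_pos']); print(env.close_job())"
```

```text
t: 15.03
tcp_pos: [0.4558, 0.0444, 0.1218]
tool_rot: [1.94, 2.471, 0.0]
contact_force: [-0.5, 0.4, -1.1]
opening: 0.0111
gripper_force: 30.0
[0.45577667 0.04443705 0.1217576 ]
the job is handed in; nothing more can be done
None
```

I handed in the job at about 15 s: the three blanks are closed up against the stop, and the red punch is held still and upright in the guide hole, within about 0.5 mm of centre, its tip about 8 mm above the copper (worked out from the arm's position, not seen directly); I viewed 11 pictures, one over the limit of 10.

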